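Find the release notch of the dish incubator by feel

ROBOT

A 6-joint arm with a two-finger parallel gripper is mounted at the origin on the work surface. World frame = base frame: x ahead of the robot, y to its left, z up, the work surface at z = 0. Lengths are in mm, angles in rad, forces in N, time in s.
With the tool pointing down it reaches from about 250 to 725 mm from the base axis. Payload 4 kg.
Tool frame: the origin (TCP) lies at the very end of the fingers, on their centre line; the grasp point (between the pads) lies 19 mm behind it; x points along the fingers, y is the direction in which the jaws open and shut, and the axes are right-handed (so a half turn about x gives the same grasp; the last joint's range is limited). The gripper opens to 85 mm and grips with 20 to 120 N. Pads are 22 mm wide; open, the fingers measure 114 mm over their backs; the gripper's body (76 mm by 85 mm) begins 54 mm behind the grasp point. The pads swing forward as they close: fully open they stand 13 mm farther back than shut.
Start: joints at [-1.258, 0.241, 0.005, 1.335, 0, 1.571], TCP at [153.86, -475.738, 231.306] pointing down, gripper open.
Joint ranges: [-2.72, 2.72], [-1.05, 1.87], [-1.09, 1.28], [-1.99, 2.15], [-1.42, 1.44], [-3.14, 3.14]. Speed limits (rad/s): [2.79, 2.79, 3.14, 3.14, 3.14, 3.14].

INTERFACE

Orientations are given as a 3x3 rotation matrix whose columns are the frame's x, y, z axes.
In Python, from bench import manip, fingers, planner, capture, camera_model, job gives the robot as it stands. Calls block until the motion is done:
- manip.move_ptp(position, orientation): joint-space move of the TCP to a pose.
- manip.move_l(position, rot=None, feed=150): straight line of the TCP; rot=None keeps the orientation; feed is the mean speed in mm/s.
- manip.movej(angles): joint-space move.
- fingers.command_gripper(opening, grip_force=None): finger opening in mm; grip_force is the grip in N (None keeps the last); returns when the fingers have stopped.
- manip.sleep(seconds).
- planner.solve_ik(position, orientation): joint angles nearest the present ones, or None.
- manip.state(): the state.
- capture(name): name is "scene" or "top" or "wrist"; returns (picture, depth): 400x640x3 uint8, red, green, blue; 400x640 float32, mm along the optical axis (not along the pixel's ray), 0 where there is no reading.
- camera_model(name): a dict with "vfov" (degrees; the focal length in pixels is half the picture's height over the tangent of half this angle, whatever the lens; pixels are square), "cx", "cy" (the principal point, pixels), "R" (3x3) and "t" (3): a world point X has camera coordinates R X + t. Camera axes: x right, y down, z forward; pixel columns grow to the right and rows downward; lengths in mm; the calibration is good to about 2 mm. A picture is of the moment at which its call begins: read the wrist's pose just before it. camera_model takes no time and is no camera call; for the wrist camera it gives the pose at the moment of the call.
A pose or a line that the arm cannot do raises manip.PlanningError and nothing moves.
- job.close_job(): hands the job in, once; it reports no verdict.
The state is a dict: "clock": time; "joint_positions": joint angles; "joint_velocities": joint speeds; "joint_efforts": joint torques, N m; "position": TCP position; "eef_rot": TCP orientation; "wrist_force": force on the tool from outside, world axes, zero at the start; "wrist_torque": the same for the moment, N m; "gripper_width": finger opening in mm.
Only numpy, scipy, OpenCV 4.12 (cv2) and the standard library are available. Lean on these libraries where they do the work, as an engineer would, in place of code of your own. Each camera call takes 0.05 s, during which the arm holds its last target. There are 200 camera calls.

TASK

Unlatch the dish incubator. With a closed fingertip, start at either end of the grey rail along its front and feel your way gently along the rail's top until you come upon the notch hidden in it, then press the key inside the notch fully down, so that the lid springs ajar, and take the hand away. Press only: do not touch the lid, pick up nothing, and leave the cups, dishes, rack, bottle and pen where they are.

Things in the scene. Friction and masses are not known exactly. Their poses are not given: they have to be found in the camera images.
- incubator: white bench-top dish incubator, fixed, 340 (x) x 450 (y) x 130 mm. Origin under its centre on the bench; x points from the front rail to the hinge at its back, y to its left, z up. The grey rail runs along its front at x = -155 mm, y -150 to +150 mm. Behind the rail lies a ledge 90 mm above the bench, open for 60 mm up to the lid; before the rail stand only bystanders
- rail_middle (a point): middle of the straight grey rail, on its flat top 120 mm above the bench; rail 24 mm thick, 300 mm long. The notch is a square-walled gap 48 mm long through the rail's full thickness, its middle anywhere within 55 mm of this point along the rail; the key (45 x 22 mm, same grey) is its bottom, 9 mm below the rail's top
- rail_left_end (a point): left (+y) end of the rail, on the centre line of its flat top. A console 10 mm higher than the rail begins here. The last 55 mm of the rail at either end never hold the notch
- rail_right_end (a point): right (-y) end of the rail, likewise: centre line of the flat top, at the foot of the right console
- key (a joint): release key in the notch: 0 = up, 0.006 m = fully down at its stop. Takes about 5 N to start, up to 10 N to press slowly; friction, no spring: it stays where it is left
- lid_front (a point): middle of the lid's front edge. Clear lid, 236 x 294 mm, hinged at the back, front edge 75 mm behind the rail's centre line, this point 100 mm above the bench when shut. Geared to the key: it rises as the key goes down, by 24 mm with the key fully down, and stays there. Not to be touched
- cup_a_center (a point): sample cup with a red screw lid, 53 mm across, 66 mm tall, standing in front of the incubator; centre
- cup_b_center (a point): sample cup like cup_a, standing in front of the incubator; centre
- cup_c_center (a point): sample cup like cup_a, standing at the incubator's right; centre
- dishes_center (a point): stack of four culture dishes, 90 mm across, 59 mm tall, at the incubator's right; centre
- tube_rack_center (a point): blue tube rack, 90 x 130 x 60 mm, at the incubator's left; centre
- bottle_center (a point): reagent bottle, 56 mm across, 130 mm tall, at the incubator's left; centre
- pen_center (a point): marker pen, 130 mm long, 14 mm thick, lying in front of the incubator; centre

How it is judged (in metres and radians):
On the way, in this order (a step that is already met when the one before it is completed fails the run):
1. a fingertip rests on the rail's top near one of its ends (within 55 mm), the key still up ((contact force between the fingers and rail_ends above 0.2 N or contact force between the fingers and rail above 0.2 N) and (horizontal distance between the grasp point and rail_left_end below 0.055 m or horizontal distance between the grasp point and rail_right_end below 0.055 m) and value of joint key below 0.001 m), for 0.1 s.
2. the fingertip touches the rail right beside the notch, within 16 mm of its wall, the key still up ((contact force between the fingers and rail_c1 above 0.2 N or contact force between the fingers and rail_c3 above 0.2 N) and value of joint key below 0.001 m), for 0.04 s.
3. a finger presses the key down (contact force between the fingers and key above 0.5 N and value of joint key above 0.0045 m), for 0.04 s.
At the end, for the whole second after the job is handed in: the key is at least 4.5 mm of its 6 mm down, the lid stands ajar, its front edge raised by at least 16 mm, and at rest, and no bystander is more than 20 mm from where it stood (value of joint key above 0.0045 m and distance of lid_front from where it was at the start of the episode above 0.016 m and angular speed of lid below 0.02 rad/s and distance of each of cup_a_center, cup_b_center, cup_c_center, dishes_center, tube_rack_center, bottle_center, pen_center from where it was at the start of the episode below 0.02 m); the robot touches nothing.
It fails at once if the robot touches the lid (over 2 N) (contact force between the arm and lid above 2 N).
It fails at once if a finger touches the lid (over 2 N) (contact force between the fingers and lid above 2 N).
It fails at once if the rail or the key is pressed roughly (over 50 N) (contact force between the fingers and rail above 50 N or contact force between the fingers and rail_ends above 50 N).
It fails at once if a bystander is lifted or knocked more than 30 mm from its place (distance of any of cup_a_center, cup_b_center, cup_c_center, dishes_center, tube_rack_center, bottle_center, pen_center from where it was at the start of the episode above 0.03 m).
It fails at once if a bystander is picked up (15 mm off the bench) (height (world z) of any of cup_a_center, cup_b_center, cup_c_center above 0.048 m or height (world z) of dishes_center above 0.0445 m or height (world z) of tube_rack_center above 0.045 m or height (world z) of bottle_center above 0.08 m or height (world z) of pen_center above 0.022 m).
It also fails if it takes over 61 s, if anything falls off the work surface, if the arm or the gripper's body presses on something with over 40 N, if the wrist force passes 120 N, or if a joint passes its speed limit or range.

## Working session

There is one attempt and no reset: what is moved stays moved. The work goes in short steps, each a Python script; the robot and the scene stay as the last script left them, time stands still between calls to the robot, and variables do not carry over. Pictures are saved under pics/ and viewed, about 8 in all and at most 12, crops included, and the job is handed in when it is done.

```bash
ls; mkdir -p pics; python3 - <<'E'
from bench import *
import cv2,numpy as np
for n in ("scene","top"):
    p,d=capture(n); cv2.imwrite(f"pics/{n}.png",p[:,:,::-1]); np.save(f"pics/{n}.npy",d)
    print(n,camera_model(n))
s=manip.state();print(s["clock"],s["wrist_force"],s["gripper_width"],s["eef_rot"])
E
```

```text
pics
scene {'vfov': 46.83229862402637, 'cx': 327.23133420328116, 'cy': 193.47997741245143, 'R': array([[-5.97035592e-01,  8.02214349e-01,  8.00312917e-04],
       [ 6.51270388e-01,  4.85279902e-01, -5.83395490e-01],
       [-4.68396609e-01, -3.47786652e-01, -8.12187824e-01]]), 't': array([ 304.9866314 , -301.80049851, 1616.96542875])}
top {'vfov': 47.27364903209946, 'cx': 313.35215930236524, 'cy': 197.19973026268056, 'R': array([[ 0.00235067, -0.99996946, -0.00745307],
       [-0.98500435, -0.0010296 , -0.17252645],
       [ 0.17251351,  0.00774686, -0.98497669]]), 't': array([  23.40220358,  570.51233979, 1146.81821112])}
0.1 [-0.24845114 -0.36300259  0.0039567 ] 85.65670144149429 [[-5.93557747e-04  3.07700236e-01 -9.51483165e-01]
 [ 1.73843090e-03 -9.51481577e-01 -3.07700807e-01]
 [-9.99998313e-01 -1.83672593e-03  2.98436628e-05]]
```

View pics/top.png

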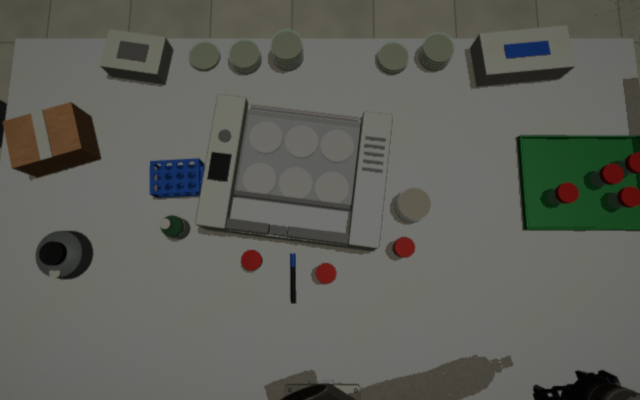

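View pics/scene.png

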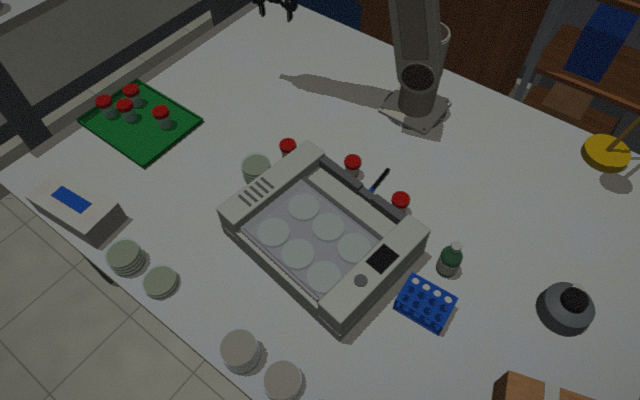

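The top view shows the incubator, with the rail along its front edge from about (229,231) to (349,241) and cups and a pen in front of it. I'll enlarge that area.

```bash
python3 - <<'E'
import cv2,numpy as np
p=cv2.imread("pics/top.png");c=p[190:270,190:400]
c=cv2.convertScaleAbs(c,alpha=1.6)
c=cv2.resize(c,(798,304),interpolation=cv2.INTER_CUBIC)
d=np.load("pics/top.npy")[190:270,190:400];v=np.clip((d-950)/(1250-950)*255,0,255).astype(np.uint8)
v=cv2.applyColorMap(cv2.resize(v,(798,296),interpolation=cv2.INTER_NEAREST),cv2.COLORMAP_JET)
print(d.min(),d.max())
cv2.imwrite("pics/c1.png",np.vstack([c,v]))
E
```

```text
0.0 1255.0858
```

View pics/c1.png

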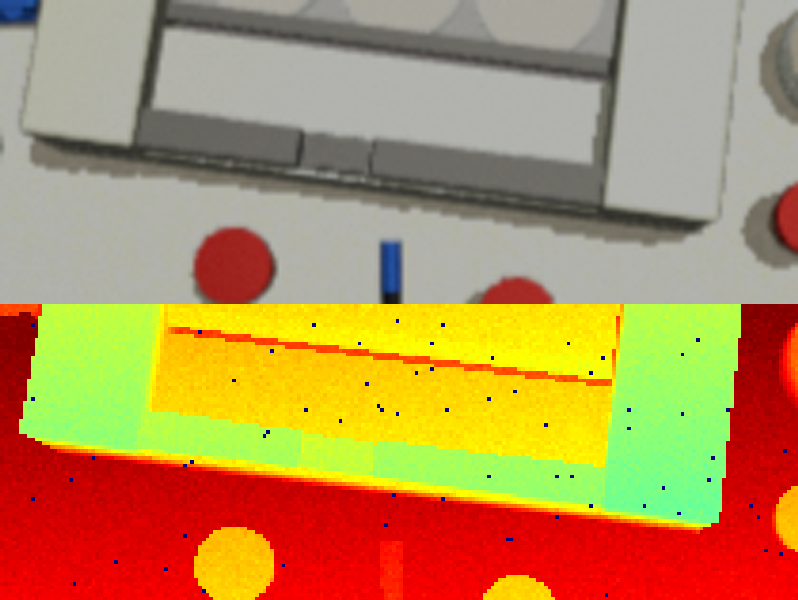

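The notch is visible: in the crop it spans x≈300–372 at y≈133–172. The rail's ends are at about (138,128) and (604,187). Next step is converting these to world coordinates.

```bash
cat > geo.py <<'E'
from bench import *
import numpy as np
def ray(n,u,v,z):
    m=camera_model(n); f=200/np.tan(np.radians(m["vfov"]/2))
    r=m["R"].T@np.array([(u-m["cx"])/f,(v-m["cy"])/f,1]); c=-m["R"].T@m["t"]
    return c+r*(z-c[2])/r[2]
E
python3 - <<'E'
from geo import *
P={k:ray("top",190+x/3.8-.5+.13,190+y/3.8-.5+.13,120) for k,(x,y) in dict(Lb=(142,108),Lf=(134,146),Rb=(607,165),Rf=(603,207),n1=(300,148),n2=(372.5,157)).items()}
for k in P: print(k,P[k].round(1))
L=(P['Lb']+P['Lf'])/2;R=(P['Rb']+P['Rf'])/2
print(L,R,np.linalg.norm(L-R)); u=(R-L)/np.linalg.norm(R-L)
print("u",u,"notch walls from L",(P['n1']-L)@u,(P['n2']-L)@u)
# depth check
m=camera_model("top");f=200/np.tan(np.radians(m["vfov"]/2));d=np.load("pics/top.npy")
v,w=np.mgrid[:400,:640];X=np.stack([(w-m["cx"])/f*d,(v-m["cy"])/f*d,d],-1).reshape(-1,3)
X=(X-m["t"])@m["R"]; X=X[(d>0).ravel()]
s=(X-L)@u; fx=np.array([-u[1],u[0],0]); fx=fx*np.sign(fx[0]); c=(X-L)@fx
print("fx",fx)
for a,b in((10,70),(70,98),(104,146),(155,220),(230,290)):
    q=X[(s>a)&(s<b)&(abs(c)<7)]; print(a,b,np.median(q[:,2]))
q=(s>10)&(s<290)&(X[:,2]>114)&(X[:,2]<126)&(abs(c)<40); print("c extent",np.percentile(c[q],[1,50,99]),)
yv=np.column_stack([fx,-u])  # tool frame: x down
for sy in(1,-1):
    y=fx*sy; Rm=np.column_stack([[0,0,-1],y,np.cross([0,0,-1],y)])
    for t in(35,130): print(sy,t,planner.solve_ik(L+u*t+[0,0,60],Rm))
E
```

```text
Lb [506.2 234.9 120. ]
Lf [481.6 239.2 120. ]
Rb [469.9 -63.8 120. ]
Rf [443.1 -61.  120. ]
n1 [480.5 132.6 120. ]
n2 [474.8  86.1 120. ]
[493.88157669 237.06224213 120.        ] [456.52262002 -62.3830723  120.        ] 301.7667774583092
u [-0.12380076 -0.9923071   0.        ] notch walls from L 105.26974886176724 152.1568481346557
fx [ 0.9923071  -0.12380076  0.        ]
10 70 119.2314286349893
70 98 118.5985010308983
104 146 110.19549002114462
155 220 118.27702928069277
230 290 119.28223271562265
c extent [-12.06375591   0.06179029  12.20178766]
1 35 [ 0.39192094  0.32621684 -0.01405029  1.2305292   0.          2.08683647]
1 130 [ 0.22243003  0.2497917  -0.11942606  1.20157856  0.          1.91734556]
-1 35 [ 0.39192094  0.32621684 -0.01405029  1.2305292   0.         -1.05475619]
-1 130 [ 0.22243003  0.2497917  -0.11942606  1.20157856  0.         -1.2242471 ]
```

Geometry is consistent: rail length 302 mm, depth shows a drop at s=105–152 mm. Next: close the fingers, go above the left end and make gentle contact.

```bash
cat >> geo.py <<'E'
L=np.array([493.9,237.1,0.]);u=np.array([-.1238,-.9923,0]);fx=np.array([.9923,-.1238,0])
RM=np.column_stack([[0,0,-1],fx,np.cross([0,0,-1],fx)])
def P(s,z): return L+u*s+[0,0,z]
def F(): return np.array(manip.state()["wrist_force"])
E
python3 - <<'E'
from geo import *
fingers.command_gripper(0,20)
manip.move_ptp(P(35,200),RM)
manip.move_l(P(35,128),feed=80); manip.sleep(.3)
b=F(); np.save("b.npy",b); s=manip.state(); print(s["clock"],b,s["position"],s["gripper_width"])
z=126
while z>113:
    manip.move_l(P(35,z),feed=20); f=F()-b; s=manip.state(); print(z,s["position"][2].round(2),f.round(2),round(s["clock"],2))
    if f[2]>2.5: break
    z-=1 if z>122 else .5
manip.sleep(.2); print(F()-b)
E
```

```text
4.8917 [0.20390005 0.21585856 0.12538105] [489.80149959 202.46358926 128.39022666] -0.2585249275983197
126 125.82 [ 0.03 -0.21  0.01] 5.14
125 124.88 [-0.67  0.48  0.09] 5.39
124 123.89 [-0.26  0.87  0.53] 5.64
123 122.9 [-0.74 -1.19 -0.27] 5.89
122 121.92 [-0.94 -0.06 -0.04] 6.14
121.5 121.46 [ 0.09 -0.3  -1.17] 6.39
121.0 120.98 [ 0.25 -0.53 -0.59] 6.64
120.5 120.45 [ 0.26 -1.21 -0.24] 6.89
120.0 120.13 [-0.11 -0.64 -0.09] 7.14
119.5 120.09 [-1.71 -0.32  5.01] 7.39
[-1.47030933 -0.88303688  5.55429631]
```

```bash
python3 - <<'E'
from geo import *
b=np.load("b.npy"); z=119.5; lost=0
for s_ in np.arange(38,131,3.):
    manip.move_l(P(s_,z),feed=25); f=F()-b; s=manip.state()
    print(s_,round(z,2),s["position"][2].round(2),f.round(1),round(s["clock"],1))
    if s["position"][2]<119.75: # dropped into gap
        lost+=1
        if lost>=3: break
    elif f[2]>8: z+=.2
    elif f[2]<3: z-=.15
E
```

```text
38.0 119.5 120.08 [0.2 1.6 5. ] 7.9
41.0 119.5 120.07 [-0.4  2.6  5.4] 8.1
44.0 119.5 120.11 [0.5 2.1 6.3] 8.4
47.0 119.5 120.08 [0.9 3.  5.4] 8.7
50.0 119.5 120.08 [1.  3.7 5.6] 8.9
53.0 119.5 120.09 [0.3 1.2 4.7] 9.2
56.0 119.5 120.09 [0.2 2.3 5. ] 9.5
59.0 119.5 120.09 [0.1 2.9 4.8] 9.7
62.0 119.5 120.1 [0.  2.3 4.8] 10.0
65.0 119.5 120.08 [0.9 2.8 5.6] 10.3
68.0 119.5 120.07 [-0.4  2.8  5.3] 10.5
71.0 119.5 120.08 [-0.1  3.   5. ] 10.8
74.0 119.5 120.05 [0.1 2.8 5.4] 11.1
77.0 119.5 120.07 [0.1 3.  5.6] 11.3
80.0 119.5 120.06 [0.2 2.6 5.5] 11.6
83.0 119.5 120.09 [0.3 2.8 5.3] 11.9
86.0 119.5 120.08 [0.3 3.3 5. ] 12.1
89.0 119.5 120.09 [-0.5  2.7  6.5] 12.4
92.0 119.5 120.08 [0.7 3.  5.4] 12.7
95.0 119.5 120.05 [0.3 1.9 5.4] 12.9
98.0 119.5 120.07 [-0.3  3.6  5.7] 13.2
101.0 119.5 120.06 [-0.2  3.2  5.1] 13.5
104.0 119.5 120.04 [1.  3.  5.8] 13.7
107.0 119.5 120.03 [0.5 1.6 4.7] 14.0
110.0 119.5 119.96 [0.2 2.4 5.2] 14.3
113.0 119.5 118.52 [-0.1 -0.3 -0.3] 14.5
116.0 119.5 119.05 [-0.8  0.3  0.6] 14.8
119.0 119.5 119.47 [-0.1 -0.4  1.7] 15.1
```

The rail fell away at s≈112 mm, which matches the image. I'll centre in the notch and press.

```bash
python3 - <<'E'
from geo import *
b=np.load("b.npy"); s0=128
manip.move_l(P(s0,119.5),feed=25)
manip.move_l(P(s0,113.5),feed=25)
z=113.
while z>101.5:
    z-=.5; manip.move_l(P(s0,z),feed=8); f=F()-b; s=manip.state()
    print(z,s["position"][2].round(2),f.round(1),round(s["clock"],1))
    if f[2]>22 and s["position"][2]<106.5 or f[2]>30: break
manip.sleep(.3); print(F()-b, manip.state()["position"])
E
```

```text
112.5 112.49 [0.5 0.6 1. ] 16.2
112.0 112.02 [-1.6 -0.1  0.3] 16.5
111.5 111.49 [ 0.1 -0.9  0.1] 16.7
111.0 111.05 [-0.2  0.1 -0.1] 17.0
110.5 110.84 [-0.9 -0.9  2.7] 17.2
110.0 110.24 [-0.8 -0.9  4.2] 17.5
109.5 109.61 [-0.8 -0.1  5.2] 17.7
109.0 109.02 [-0.2 -0.5  5.3] 18.0
108.5 108.53 [-1.  -0.6  4.3] 18.2
108.0 108.02 [ 0.1 -0.3  5. ] 18.5
107.5 107.52 [-1.1  0.5  5.5] 18.7
107.0 107.02 [-1.  -1.4  4.2] 19.0
106.5 106.53 [-1.1 -0.1  4.9] 19.2
106.0 106.04 [0.4 0.4 4.9] 19.5
105.5 105.54 [-0.  -0.8  5.1] 19.7
105.0 105.07 [-1.  -0.4  5.1] 20.0
104.5 104.99 [-1.8 -0.7  7.6] 20.2
104.0 104.98 [-2.3 -0.6 10.9] 20.5
103.5 104.96 [-4.  -0.1 13.1] 20.7
103.0 104.91 [-5.2 -2.1 17.2] 21.0
102.5 104.88 [-6.8 -1.  20.5] 21.2
102.0 104.87 [-7.1 -1.7 23.6] 21.5
[-7.66118679 -1.41092284 23.7340853 ] [478.25828041 110.12204594 104.85825918]
```

The key travelled 6 mm to its stop (z≈105). I'll retreat straight up and then away toward the robot, and check the lid.

```bash
python3 - <<'E'
from geo import *
import cv2
manip.move_l(P(128,135),feed=40); manip.move_l(P(128,250),feed=120)
manip.movej([-1.258,0.241,0.005,1.335,0,1.571]); manip.sleep(.5)
s=manip.state();print(s["clock"],s["position"],s["wrist_force"])
im=[]
p,d=capture("top");d0=np.load("pics/top.npy")
m=camera_model("top");f=200/np.tan(np.radians(m["vfov"]/2));v,w=np.mgrid[:400,:640]
def H(d):
    X=np.stack([(w-m["cx"])/f*d,(v-m["cy"])/f*d,d],-1); return (X-m["t"])@m["R"]
for nm,D in(("before",d0),("after",d)):
    X=H(D);ss=(X-L)@u;c=(X-L)@fx;k=(D>0)
    for lab,q in(("lid front",(c>80)&(c<95)&(ss>20)&(ss<280)),("key",(abs(c)<7)&(ss>108)&(ss<146))):
        print(nm,lab,np.median(X[q&k][:,2]))
c=lambda a:cv2.convertScaleAbs(a[85:310,145:440],alpha=1.6)
o=cv2.imread("pics/top.png");n=p[:,:,::-1]
cv2.imwrite("pics/cmp.png",cv2.resize(np.hstack([c(o),c(n)]),None,fx=1.35,fy=1.35))
E
```

```text
26.75 [ 153.98905462 -475.79389008  231.12988623] [-0.42027173 -0.52712085 -0.01195604]
before lid front 103.04158800049973
before key 110.19549002114462
after lid front 124.81453041139078
after key 104.14775380738342
```

View pics/cmp.png

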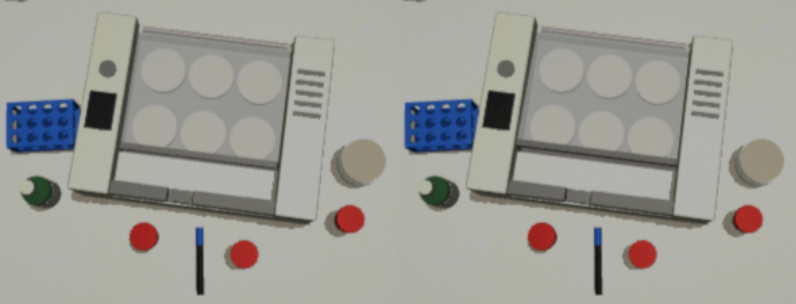

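In the before/after pair, the lid edge has risen, the key is down, and every bystander is in the same place. I'm handing in the job.

```bash
python3 -c "
from bench import *
print(job.close_job())"
```

```text
the job is handed in; nothing more can be done
None
```

The incubator is unlatched: the key is fully down, the lid stands ajar, and the job is handed in. No verdict was reported.

- **Feeling for the notch:** I located the rail and notch in the top view. With the fingers closed, I touched down about 35 mm from the rail's left end and slid along its top at about 5 N. The surface fell away about 112 mm from that end, which matches the notch wall in the picture to within the finger's half-width.
- **Pressing the key:** I centred in the notch and pressed. The key resisted at about 5 N over 6 mm of travel, from z = 111 to 105 mm, and then met its stop. The highest force at the stop was about 24 N.
- **Last checks:** By camera depth the key dropped 6 mm, and the lid just behind its front edge rose about 22 mm. No bystander shows visible movement between the before and after pictures. The hand is back at its start pose, touching nothing, at about 27 s of the 61 s allowed. No check failed or disagreed.

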